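# Push the retaining clip home on the grinder spindle

## Task

The grinder is being put back together: pick up the loose orange retaining clip by its upright tab, use it to press the sprung washer down on the spindle of the grinder head, and slide it in sideways, mouth first, until it snaps into the groove round the spindle and sits fully home, centred and level. Feel your way and do not force the clip against the grinder; let go of it when it is home, and leave the other things where they stand.

Things in the scene. Friction and masses are not known exactly. Their poses are not given: they have to be found in the camera images.
- clip: Orange plastic spring clip, an open C with an upright tab, lying flat on the worktop, tab up; about 70 g. Origin: bore centre on the underside; z up; +x points out of the open mouth, the tab is on the -x side. The plate is 6 mm thick, from x = -49 to +10 mm; back part 30 mm wide, C 32 mm across.
- clip_tab (a point): Grip point on the clip's tab, an upright fin 24 mm long along clip x, 8 mm thick along clip y, rising from the plate to 37.5 mm above the underside. The point is in its middle: clip x = -34 mm, 28.5 mm above the underside. Grip the tab across clip y, fingertips at least 4 mm above the plate's top, firmly (60 N or more).
- clip_bore (a point): Centre of the clip's bore (20 mm wide), 3 mm above the underside. Two sprung jaws leave a mouth 14 mm wide; each tip spreads by 2 mm to pass the 18 mm neck. This takes about 5 to 10 N, washer drag included. The clip then pulls itself in, and the push rises steeply at the end stop, where the bore lies within 1 mm of the spindle axis.
- grinder: Grinder head, hopper off, fixed: round grey housing, foot 124 mm and body 94 mm across, top ring at 56 mm. Origin: centre of the underside, on the spindle axis; z up. On it a brass carrier 74 mm across with the steel spindle. Two studs, 98 mm high, stand at x = 35, y = +-30 mm: bring the clip in from the -x side, moving along +x.
- spindle_axis (a point): Point on the spindle axis, fixed to the housing, 72 mm above its underside. Carrier, spindle and washer sit h = 0 to 25 mm higher than drawn, as one piece; no pose shows h: feel for it. Groove: neck 18 mm thick, 8 mm high, floor at this point + h; below it a collar, above it the head, both 28 mm wide; head underside 80 mm + h, top 97 mm + h.
- washer_front (a point): Fixed to the housing, 29 mm before the axis, 77 mm up: the top of the aluminium spring washer (68 mm wide, round the spindle) rests h above this point, covering 5 mm of the groove. It goes down 10 mm, with 3 N plus 1.5 N per mm. The clip meets the groove, clear of head and collar, only while it holds the washer down 3 to 5 mm (7.5 to 10.5 N). Friction 0.2.
- timer: Flat white kitchen timer, 62x62x18 mm, loose; bystander. Origin under its centre.
- cup: White cup with a flower pattern, 92x120x60 mm, loose; bystander. Origin under its centre.
- spoon: Steel teaspoon 130 mm long, 26 mm wide, lying on the worktop; bystander. Origin under its centre.
- sugar: White lidded sugar pot, 84 mm across, 128 mm high; bystander. Origin under its centre.

How it is judged (in metres and radians):
On the way:
1. the clip has been picked up from the worktop (height (world z) of clip above 0.05 m), for 0.2 s.
At the end, for the whole second after the job is handed in: The clip is snapped into the groove under the spindle's head: bore centre within 2 mm of the spindle axis, underside 69 to 102 mm above the grinder's underside, held by the sprung washer (more than 4 N between clip and grinder), level within 0.1 rad, at rest (horizontal distance between clip_bore and grinder below 0.002 m and z of clip in the frame of grinder between 0.069 and 0.102 m and contact force between clip and grinder above 4 N and angle between clip's own z axis and vertical below 0.1 rad and linear speed of clip below 0.02 m/s); the robot touches nothing.
It fails at once if the clip is forced against the grinder (more than 30 N) (contact force between clip and grinder above 30 N).
It fails at once if the robot itself presses hard on the grinder (more than 40 N) (contact force between any of the arm, the fingers and grinder above 40 N).
It fails at once if the timer, cup, spoon or sugar pot is shifted by more than 30 mm (distance of any of timer, cup, spoon, sugar from where it was at the start of the episode above 0.03 m).
It also fails if it takes over 48 s, if anything falls off the work surface, if the arm or the gripper's body presses on something with over 40 N, if the wrist force passes 120 N, or if a joint passes its speed limit or range.

## Robot

A 6-joint arm with a two-finger parallel gripper is mounted at the origin on a cart in front of the work surface, level with it; the furniture and walls round the work are solid. World frame = base frame: x ahead of the robot, y to its left, z up, the work surface at z = 0. Lengths are in m, angles in degrees, forces in N, time in s.
With the tool pointing down it reaches from about 0.325 to 1 m from the base axis. Payload 5.1 kg.
Tool frame: the origin (TCP) lies midway between the tips of the shut fingers; the grasp point (between the pads) lies 19 mm behind it; z points along the fingers, y is the line along which they close (so a half turn about z gives the same grasp; the last joint's range is limited). The gripper opens to 85 mm and grips with 20 to 120 N. Pads are 22 mm wide; open, the fingers measure 114 mm over their backs; the gripper's body (76 mm by 85 mm) begins 54 mm behind the grasp point. The pads swing forward as they close: fully open they stand 13 mm farther back than shut.
Start: joints at [64.423, 7.093, 94.555, -0, 78.352, -4.733], TCP at [0.231, 0.607, 0.231] pointing down, gripper open.
Joint ranges: [-149.61, 149.61], [-58.7, 133.49], [1.44, 155.28], [-77.14, 257.14], [18.33, 153.61], [-166.67, 166.67]. Speed limits (degrees/s): [147.25, 147.25, 180, 180, 180, 180].

## Interface

Orientations are given as [roll, pitch, yaw] about the fixed x, y, z axes, in that order (R = Rz(yaw) Ry(pitch) Rx(roll)).
In Python, from station import r gives the robot as it stands.
- The arm moves only by the tool creep_tool, called as name(argument=value, ...), one argument or row to a line, values as JSON. Schema: {"type":"object","properties":{"moves":{"type":"array","items":{"type":"array","prefixItems":[{"type":"number"},{"type":"array","items":{"type":"number"},"minItems":3,"maxItems":3},{"type":"array","items":{"type":"number"},"minItems":3,"maxItems":3}],"minItems":3,"maxItems":3},"minItems":1,"maxItems":8},"only":{"type":"string"},"quiet":{"type":"boolean"},"lines":{"type":"string"}},"required":["moves"],"additionalProperties":false}. moves is a list of rows, 1 to 8 of them, each written [opening, [dx, dy, dz], [rx, ry, rz]]: the finger opening in m, then dx, dy, dz in m, then a rotation vector rx, ry, rz in degrees; each row shifts and turns the commanded pose from where the row before left it, along the tool's axes as they then stand; what a row does not reach is not made up. A row lasts 1/12 s, in which the tool goes at most 0.0417 m and 7.16 degrees, less where a joint would pass 70% of its speed; a pose out of reach is approached as far as the arm can. The fingers move at their own pace and stop on an object; the grip force is fixed at half the most. Time passes only in rows, so rows that do not move let the fingers close. The tool returns the time, the measured TCP pose, the force, the opening and the grip force at its end. only (a regular expression) keeps the lines of the reply that match it, lines (a string "A,B") keeps lines A to B, and quiet returns only ok. Input that does not fit is refused with a message, and nothing moves.
- r.get_state(): the state, without advancing time (a new reading comes with each control period).
- r.camera(name): name is "scene" or "top" or "wrist"; returns a dict with "img" (480x640x3 uint8, red, green, blue), "fx", "fy", "cx", "cy" (pixels), "k1" (the pictures are not rectified: a ray, as slopes to the right and down, at radius r is drawn at 1 + k1 r^2 times it, then the intrinsics apply), "xyz" and "rotation" of the camera in the world; the wrist camera has in their place "tool_from_camera" (4x4, takes a point from camera to tool coordinates, whose origin is the TCP and whose axes are the flange's). Camera axes: x right, y down, z forward; pixel columns grow to the right and rows downward; lengths in m; the calibration is good to about 2 mm. A picture is of the moment at which its call begins: read the wrist's pose just before it. There is no depth.
- r.sign_off(): hands the job in; it is judged then, once.
The state is a dict: "time": time; "qpos": joint angles; "dq": joint speeds; "tau": joint torques, N m; "tool_pos": TCP position; "tcp_rot": TCP orientation; "wrist_force": force on the tool from outside, world axes, zero at the start; "torque": the same for the moment, N m; "width": finger opening in m; "grip_force": force on a finger pad.
Only numpy, scipy, OpenCV 4.12 (cv2) and the standard library are available. Lean on these libraries where they do the work, as an engineer would, in place of code of your own. Each camera call takes 0.05 s, during which the arm holds its last target. There are 200 camera calls.

## Working session

There is one attempt and no reset: what is moved stays moved. The work goes in short steps, Python scripts to look and compute and a tool call to move; the robot and the scene stay as the last step left them, time stands still between calls to the robot, and variables do not carry over. Pictures are saved under pics/ and viewed, at most 10 in all, crops included, and the job is handed in when it is done.

```bash
mkdir -p pics; ls
```

Run:
```python
from station import r
import cv2,numpy as np
s=r.get_state();print({k:np.round(v,3).tolist() for k,v in s.items()})
for n in("scene","top"):
    c=r.camera(n);cv2.imwrite(f"pics/{n}0.png",c["img"][:,:,::-1])
    print(n,{k:np.round(v,4).tolist() for k,v in c.items() if k!="img"})
```

```text
pics
{'time': 0.0, 'qpos': [64.423, 7.135, 94.635, -0.001, 78.351, -4.733], 'dq': [-0.038, -0.045, -0.052, -0.015, 0.092, 0.031], 'tau': [-0.0, -42.361, -36.545, -0.0, 0.007, 0.0], 'tool_pos': [0.231, 0.607, 0.23], 'tcp_rot': [-179.88, -0.009, 159.156], 'wrist_force': [-0.218, -0.511, 0.032], 'torque': [0.01, -0.015, 0.023], 'grip_force': 0.0, 'width': 0.085}
scene {'fx': 574.0051, 'fy': 574.0051, 'cx': 318.3487, 'cy': 238.0449, 'k1': -0.1602, 'xyz': [-0.4196, -0.9835, 0.7843], 'rotation': [-117.701, -0.8544, -43.1241]}
top {'fx': 590.8727, 'fy': 590.8727, 'cx': 322.302, 'cy': 240.6261, 'k1': 0.0171, 'xyz': [0.3012, -0.0151, 1.4214], 'rotation': [-170.9768, 1.5376, -90.8276]}
```

View pics/scene0.png

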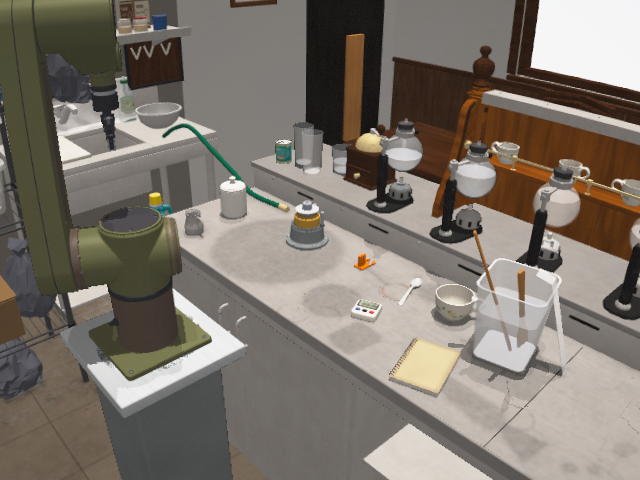

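View pics/top0.png

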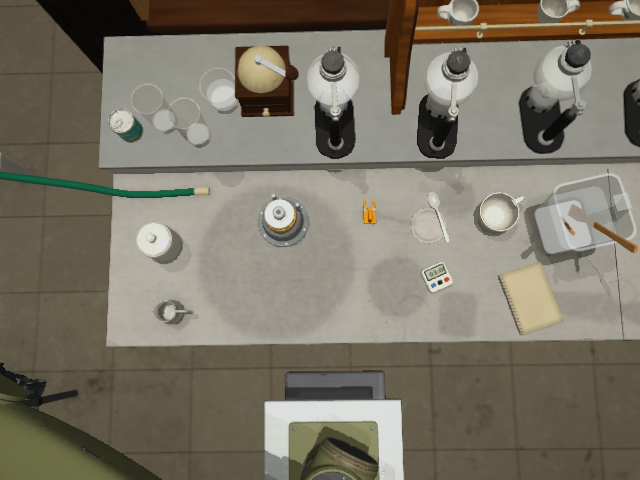

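The scene view shows the clip near (363,261) and the grinder near (308,225). In the top view the clip is at (369,212) and the grinder at (283,221). I'll enlarge both next.

Create h.py:
```python
import numpy as np,cv2
from scipy.spatial.transform import Rotation as R
from station import r
def cam(n):
    s=r.get_state();c=r.camera(n)
    if n=="wrist":
        T=np.array(c["tool_from_camera"]);Rt=R.from_euler('xyz',s["tcp_rot"],degrees=True).as_matrix()
        c["R"]=Rt@T[:3,:3];c["o"]=Rt@T[:3,3]+np.array(s["tool_pos"])
    else: c["R"]=R.from_euler('xyz',c["rotation"],degrees=True).as_matrix();c["o"]=np.array(c["xyz"])
    return c
def ray(c,uv):
    d=(np.array(uv,float)-[c["cx"],c["cy"]])/[c["fx"],c["fy"]];u=d.copy()
    for _ in range(20):u=d/(1+c["k1"]*(u@u))
    v=c["R"]@np.r_[u,1];return v/np.linalg.norm(v)
def plane(c,uv,z):
    d=ray(c,uv);return c["o"]+d*(z-c["o"][2])/d[2]
def px(c,P):
    p=c["R"].T@(np.array(P)-c["o"]);u=p[:2]/p[2];u=u*(1+c["k1"]*(u@u));return u*[c["fx"],c["fy"]]+[c["cx"],c["cy"]]
def orange(c,lo=(3,170,120),hi=(15,255,255)):
    return cv2.inRange(cv2.cvtColor(c["img"],cv2.COLOR_RGB2HSV),lo,hi)
```

Run:
```python
from h import *
a=cam("top");b=cam("scene")
for n,c in(("top",a),("scene",b)):
    m=orange(c);k,l,st,ce=cv2.connectedComponentsWithStats(m)
    for i in range(1,k):
        if st[i,4]>25:print(n,st[i],ce[i].round(1),plane(c,ce[i],0.01).round(3))
for uv in((283,221),(280,212)):print(plane(a,uv,0.0).round(3),plane(a,uv,0.1).round(3))
A=cv2.resize(a["img"][170:270,240:400],None,fx=5,fy=5,interpolation=2)[:,:,::-1]
cv2.imwrite("pics/topc.png",A)
B=cv2.resize(b["img"][190:280,275:385],None,fx=6,fy=6,interpolation=2)[:,:,::-1]
cv2.imwrite("pics/scenec.png",B)
```

```text
top [406   0   9   7  40] [409.8   3.2] [ 1.138 -0.214  0.01 ]
top [419   7  19   4  54] [427.5   8.9] [ 1.121 -0.258  0.01 ]
top [476   6  63  18 706] [512.6  14.8] [ 1.098 -0.472  0.01 ]
top [417  14  29   7 138] [429.6  17.5] [ 1.097 -0.263  0.01 ]
top [564  14  57   5 181] [593.1  15.8] [ 1.088 -0.673  0.01 ]
top [558  19  26   4  53] [568.   20.6] [ 1.077 -0.61   0.01 ]
top [416  22  36   5  98] [434.3  24.2] [ 1.079 -0.274  0.01 ]
top [586  25  54   8 323] [615.5  28.8] [ 1.051 -0.725  0.01 ]
top [483  27  96  10 463] [527.6  31.6] [ 1.051 -0.507  0.01 ]
top [414  30  64   9 447] [444.4  34. ] [ 1.051 -0.298  0.01 ]
scene [472  90  11   5  27] [477.   92.2] [2.598 0.829 0.01 ]
scene [462  99  15  14  89] [467.3 104.5] [2.29  0.695 0.01 ]
scene [488 154  24  16 126] [498.4 162.3] [1.59  0.083 0.01 ]
scene [515 162  36  20 356] [532.2 171.4] [ 1.608 -0.06   0.01 ]
scene [573 181  15  13 124] [580.2 186.9] [ 1.609 -0.263  0.01 ]
scene [589 186  51  27 433] [610.5 198.1] [ 1.599 -0.387  0.01 ]
scene [354 255  16  15 101] [361.5 262.3] [ 0.588 -0.095  0.01 ]
[0.578 0.116 0.   ] [0.559 0.106 0.1  ]
[0.601 0.123 0.   ] [0.58  0.113 0.1  ]
```

View pics/topc.png

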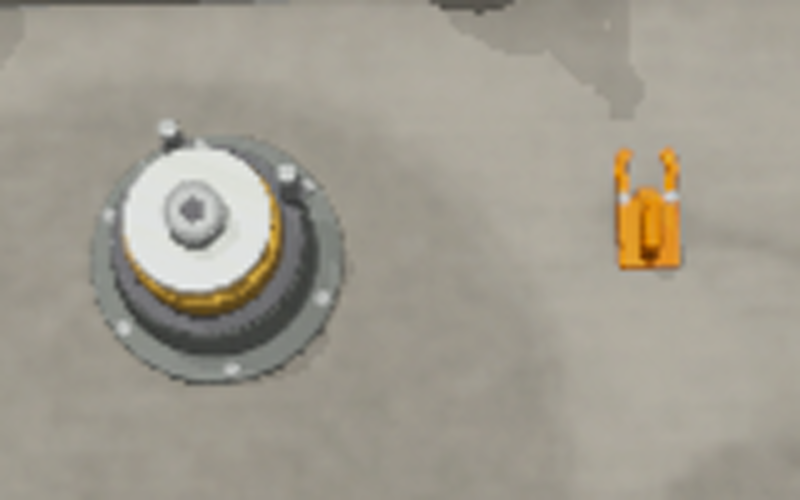

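View pics/scenec.png

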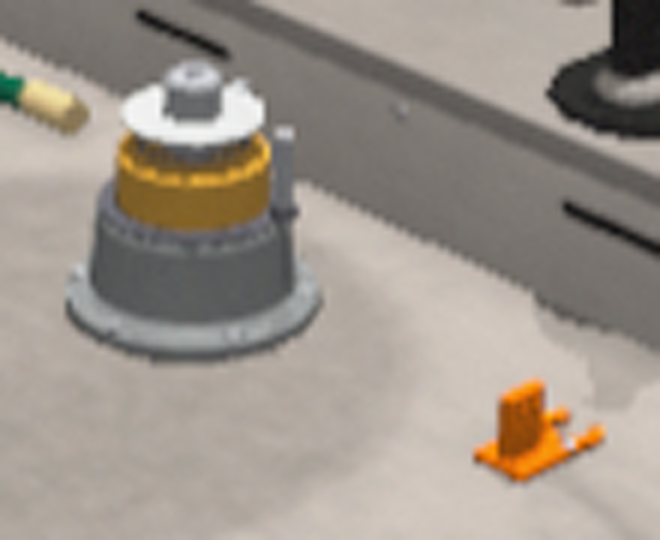

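The top crop shows the clip with its mouth up in the picture (about +x), centre near (370,212). The grinder foot centre is near (283.5,221.7), and the stud tops are at (273.6,196) and (297.8,205). The washer is white and clearly raised.

Run:
```python
from h import *
a=cam("top")
g=plane(a,(283.5,221.7),0.004);s1=plane(a,(273.6,195.8),.098);s2=plane(a,(297.8,204.8),.098)
print("foot",g,"studs",s1,s2,"sep",np.linalg.norm(s1-s2))
m=(s1+s2)/2;d=s1-s2;print("yaw",np.degrees(np.arctan2(d[1],d[0]))-90);print("mid-foot",m-g, np.linalg.norm((m-g)[:2]))
# clip front tips / back edge at z=.006
for n,uv in dict(tipL=(364.5,200.5),tipR=(373.5,200.5),bl=(364.2,223.5),br=(376,223.5)).items():print(n,plane(a,uv,.006).round(4))
w=cam("wrist");print(w["tool_from_camera"],w["fx"],w["k1"])
s=r.get_state();T=R.from_euler('xyz',s["tcp_rot"],degrees=True)
print("tool axes",T.as_matrix().round(3)); print("to (.57,0,.26)",T.inv().apply(np.array([.57,0,.26])-s["tool_pos"]))
```

```text
foot [0.57549563 0.11393647 0.004     ] studs [0.61840025 0.12794142 0.098     ] [0.59610077 0.07235909 0.098     ] sep 0.05988874610844978
yaw -21.860522027208134
mid-foot [ 0.03175488 -0.01378622  0.094     ] 0.03461838023287392
tipL [ 0.624  -0.0851  0.006 ]
tipR [ 0.6236 -0.1071  0.006 ]
bl [ 0.5668 -0.0829  0.006 ]
br [ 0.5662 -0.1116  0.006 ]
[[ 4.09606081e-06 -9.65969408e-01 -2.58656339e-01  6.59246069e-02]
 [ 9.99999965e-01 -6.46354122e-05  2.57221190e-04 -2.95898096e-04]
 [-2.65186160e-04 -2.58656331e-01  9.65969374e-01 -1.43404225e-01]
 [ 0.00000000e+00  0.00000000e+00  0.00000000e+00  1.00000000e+00]] 389.8329817571458 -0.02650013690160669
tool axes [[-0.935  0.356 -0.   ]
 [ 0.356  0.935 -0.001]
 [ 0.    -0.001 -1.   ]]
to (.57,0,.26) [-0.5326847  -0.44696632 -0.02883483]
```

creep_tool(
  moves=[
    [0.085, [-0.0288, -0.0267, 0], [0, 0, 0]],
    [0.085, [-0.0288, -0.0267, 0], [0, 0, 0]],
    [0.085, [-0.0288, -0.0267, 0], [0, 0, 0]],
    [0.085, [-0.0288, -0.0267, 0], [0, 0, 0]],
    [0.085, [-0.0288, -0.0267, 0], [0, 0, 0]],
    [0.085, [-0.0288, -0.0267, 0], [0, 0, 0]],
    [0.085, [-0.0288, -0.0267, 0], [0, 0, 0]],
    [0.085, [-0.0288, -0.0267, 0], [0, 0, 0]],
  ],
)

```text
time: 0.97
tool_pos: [0.371, 0.3241, 0.2315]
tcp_rot: [180.0, 0.0, 159.2]
wrist_force: [0.4, 0.7, -0.3]
width: 0.0848
grip_force: 0.0
```

creep_tool(
  moves=[
    [0.085, [-0.0288, -0.0267, 0], [0, 0, 0]],
    [0.085, [-0.0288, -0.0267, 0], [0, 0, 0]],
    [0.085, [-0.0288, -0.0267, 0], [0, 0, 0]],
    [0.085, [-0.0288, -0.0267, 0], [0, 0, 0]],
    [0.085, [-0.0288, -0.0267, 0], [0, 0, 0]],
    [0.085, [-0.0288, -0.0267, 0], [0, 0, 0]],
    [0.085, [-0.0288, -0.0267, 0], [0, 0, 0]],
    [0.085, [-0.0288, -0.0267, 0], [0, 0, 0]],
  ],
)

```text
time: 1.63
tool_pos: [0.5104, 0.0423, 0.2316]
tcp_rot: [180.0, 0.0, 159.1]
wrist_force: [0.8, 0.0, -0.1]
width: 0.0852
grip_force: 0.0
```

creep_tool(
  moves=[
    [0.085, [-0.0288, -0.0267, 0], [0, 0, 0]],
    [0.085, [-0.0288, -0.0267, 0], [0, 0, 0]],
    [0.085, [-0.0288, -0.0267, 0], [0, 0, 0]],
    [0.085, [-0.0288, -0.0267, 0], [0, 0, 0]],
    [0.085, [0, 0, 0.02], [0, 0, -7]],
    [0.085, [0, 0, 0.02], [0, 0, -7]],
    [0.085, [0, 0, 0.02], [0, 0, -7]],
    [0.085, [0, 0, 0], [0, 0, 0]],
  ],
)

```text
time: 2.3
tool_pos: [0.5768, -0.0963, 0.1661]
tcp_rot: [179.9, -0.5, -179.8]
wrist_force: [-0.9, 1.0, -1.1]
width: 0.085
grip_force: 0.0
```

Run:
```python
from h import *
c=cam("wrist");s=r.get_state();print(s["tool_pos"],s["tcp_rot"],s["time"])
cv2.imwrite("pics/w1.png",c["img"][:,:,::-1])
```

```text
[ 0.57782916 -0.09628432  0.16848689] [179.91627382  -0.31707913 179.99567078] 2.35
```

View pics/w1.png

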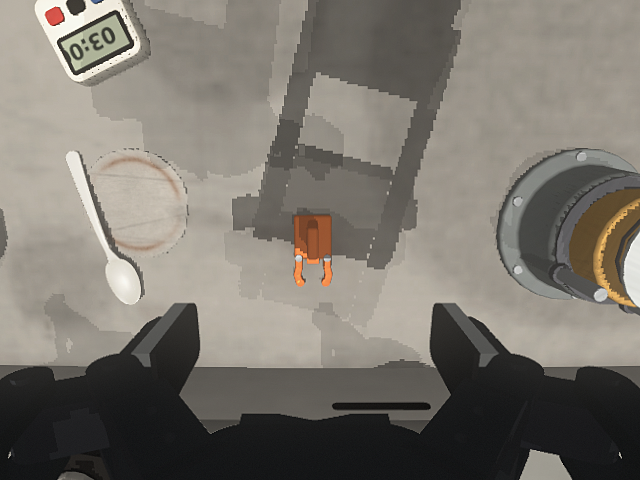

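The wrist view shows the clip with its tab at about (312,240), its jaw tips at (298,285) and (327,285), and its back edge at row 215. It lies square to the tool, and the grinder is on the right.

Run:
```python
from h import *
c=cam("wrist");s=r.get_state();print(s["tool_pos"],s["tcp_rot"])
m=orange(c,(3,150,60),(17,255,255));m[:200]=0;m[300:]=0;m[:,:280]=0;m[:,345:]=0
ys,xs=np.nonzero(m);print(xs.min(),xs.max(),ys.min(),ys.max())
# plate back part at z=.006: left/right edges by row
L=[];Rr=[]
for y in range(220,252):
    q=np.nonzero(m[y])[0];L.append(plane(c,(q.min()-.5,y),.006)[:2]);Rr.append(plane(c,(q.max()+.5,y),.006)[:2])
L=np.array(L);Rr=np.array(Rr)
for e in(L,Rr):p=np.polyfit(e[:,0],e[:,1],1);print("edge yaw",np.degrees(np.arctan(p[0])),e.mean(0))
xm=(L+Rr)/2;print("mid y",xm[:,1].mean(),"width",np.abs(L-Rr)[:,1].mean())
print("back",plane(c,(312,ys.min()-.5),.006),"front",plane(c,(312,ys.max()+.5),.006))
# tab top: brightness
g=cv2.resize(c["img"][205:295,280:345],None,fx=8,fy=8,interpolation=2);cv2.imwrite("pics/w1c.png",cv2.resize(g,None,fx=.8,fy=.8)[:,:,::-1])
print(c["img"][230,290:336,0].tolist())
print(c["img"][222,290:336,0].tolist())
print(c["img"][205:270,313,0].tolist())
print("pred tab",px(c,[.5815,-.0965,.0375]))
```

```text
[ 0.57907977 -0.0964514   0.1706906 ] [ 1.79972474e+02 -1.06898276e-01  1.79975502e+02]
294 331 213 283
edge yaw -0.19771182007606936 [ 0.58498746 -0.11211452]
edge yaw 0.5923998499464043 [ 0.58500446 -0.08301014]
mid y -0.09756232803112198 width 0.029104380472838802
back [ 0.56616767 -0.09791146  0.006     ] front [ 0.62606475 -0.0980098   0.006     ]
[95, 95, 95, 93, 100, 144, 153, 155, 154, 116, 121, 121, 121, 122, 121, 122, 120, 109, 137, 147, 152, 150, 153, 153, 154, 154, 147, 140, 138, 156, 154, 155, 153, 154, 153, 154, 153, 154, 154, 152, 144, 112, 97, 101, 100, 99]
[99, 99, 98, 97, 108, 141, 155, 155, 156, 116, 121, 122, 122, 122, 121, 123, 123, 114, 102, 105, 105, 105, 105, 106, 105, 106, 102, 103, 152, 158, 154, 154, 153, 153, 154, 155, 154, 155, 154, 155, 143, 112, 98, 102, 102, 101]
[119, 111, 103, 105, 106, 94, 82, 92, 108, 120, 122, 124, 111, 103, 104, 104, 105, 106, 105, 102, 115, 134, 144, 152, 154, 153, 152, 153, 152, 152, 153, 153, 154, 154, 154, 154, 154, 154, 154, 154, 155, 154, 152, 153, 154, 154, 153, 153, 154, 154, 143, 168, 238, 249, 248, 236, 182, 154, 161, 161, 163, 162, 164, 164, 165]
pred tab [313.81004415 240.84638007]
```

creep_tool(
  moves=[
    [0.085, [-0.001, -0.001, 0.035], [0, 0, 0]],
    [0.085, [0, 0, 0.035], [0, 0, 0]],
    [0.085, [0, 0, 0.035], [0, 0, 0]],
    [0.085, [0, 0, 0.025], [0, 0, 0]],
    [0.085, [0, 0, 0.015], [0, 0, 0]],
    [0.085, [0, 0, 0], [0, 0, 0]],
    [0.085, [0, 0, 0], [0, 0, 0]],
    [0.085, [0, 0, 0], [0, 0, 0]],
  ],
)

```text
time: 3.07
tool_pos: [0.5827, -0.0979, 0.0291]
tcp_rot: [-179.9, 0.2, -179.9]
wrist_force: [-0.5, -0.3, -0.1]
width: 0.0851
grip_force: 0.0
```

creep_tool(
  moves=[
    [0.085, [0.001, 0, 0.009], [0, 0, 0]],
    [0.085, [0, 0, 0.008], [0, 0, 0]],
    [0.05, [0, 0, 0], [0, 0, 0]],
    [0.03, [0, 0, 0], [0, 0, 0]],
    [0, [0, 0, 0], [0, 0, 0]],
    [0, [0, 0, 0], [0, 0, 0]],
    [0, [0, 0, 0], [0, 0, 0]],
    [0, [0, 0, 0], [0, 0, 0]],
  ],
)

```text
time: 3.73
tool_pos: [0.5798, -0.0976, 0.0096]
tcp_rot: [-180.0, 0.0, -179.8]
wrist_force: [-0.3, -0.2, -0.6]
width: 0.0116
grip_force: 0.0
```

creep_tool(
  moves=[
    [0, [0, 0, 0], [0, 0, 0]],
    [0, [0, 0, 0], [0, 0, 0]],
    [0, [0, 0, 0], [0, 0, 0]],
    [0, [0, 0, 0], [0, 0, 0]],
  ],
)

```text
time: 4.07
tool_pos: [0.5799, -0.0976, 0.0097]
tcp_rot: [-180.0, 0.0, -179.8]
wrist_force: [0.4, -0.4, 2.2]
width: 0.0072
grip_force: 59.9
```

creep_tool(
  moves=[
    [0.03, [0, 0, 0], [0, 0, 0]],
    [0.03, [0, 0, 0], [0, 0, 0]],
    [0.03, [-0.0015, 0, -0.0025], [0, 0, 0]],
    [0.03, [0, 0, 0], [0, 0, 0]],
    [0, [0, 0, 0], [0, 0, 0]],
    [0, [0, 0, 0], [0, 0, 0]],
    [0, [0, 0, 0], [0, 0, 0]],
    [0, [0, 0, 0], [0, 0, 0]],
  ],
)

```text
time: 4.73
tool_pos: [0.5813, -0.0976, 0.012]
tcp_rot: [-180.0, 0.0, -179.8]
wrist_force: [-0.0, -0.6, 1.3]
width: 0.0071
grip_force: 60.8
```

creep_tool(
  moves=[
    [0, [0, 0, 0], [0, 0, 0]],
    [0, [0, 0, 0], [0, 0, 0]],
  ],
)

```text
time: 4.9
tool_pos: [0.5812, -0.0976, 0.012]
tcp_rot: [-180.0, 0.0, -179.8]
wrist_force: [-0.2, 0.4, 2.2]
width: 0.0068
grip_force: 60.8
```

creep_tool(
  moves=[
    [0, [0, 0, -0.02], [0, 0, 0]],
    [0, [0, 0, -0.035], [0, 0, 0]],
    [0, [0, 0, -0.035], [0, 0, 0]],
    [0, [0, 0, -0.035], [0, 0, 0]],
    [0, [0, 0, -0.035], [0, 0, 0]],
    [0, [0.0135, 0.035, -0.012], [0, 0, 0]],
    [0, [0.0135, 0.035, -0.012], [0, 0, 0]],
    [0, [0.0135, 0.035, -0.012], [0, 0, 0]],
  ],
)

```text
time: 5.57
tool_pos: [0.5396, 0.008, 0.2086]
tcp_rot: [180.0, 0.0, -180.0]
wrist_force: [0.8, 1.4, -1.0]
width: 0.0072
grip_force: 60.5
```

creep_tool(
  moves=[
    [0, [0.0135, 0.035, -0.012], [0, 0, 0]],
    [0, [0.0135, 0.035, -0.012], [0, 0, 0]],
    [0, [0.0135, 0.035, -0.012], [0, 0, 0]],
    [0, [0, 0, 0], [0, 0, 5.5]],
    [0, [0, 0, 0], [0, 0, 5.5]],
    [0, [0, 0, 0], [0, 0, 5.5]],
    [0, [0, 0, 0], [0, 0, 5.5]],
    [0, [0, 0, 0], [0, 0, 0]],
  ],
)

```text
time: 6.23
tool_pos: [0.499, 0.1124, 0.2432]
tcp_rot: [-180.0, -0.1, 158.1]
wrist_force: [-0.3, -0.1, -0.7]
width: 0.0072
grip_force: 60.5
```

Run:
```python
from h import *
r.camera("wrist");c=cam("wrist");s=r.get_state();print(s["tool_pos"],s["tcp_rot"],s["time"],s["wrist_force"])
np.savez("w2.npz",**{k:c[k] for k in("img","R","o","fx","fy","cx","cy","k1")})
cv2.imwrite("pics/w2.png",c["img"][:,:,::-1])
```

```text
[0.49922653 0.11218652 0.24332027] [-1.79977286e+02 -4.49059899e-02  1.58295765e+02] 6.3333 [ 0.92440998  0.95449798 -1.26128489]
```

View pics/w2.png

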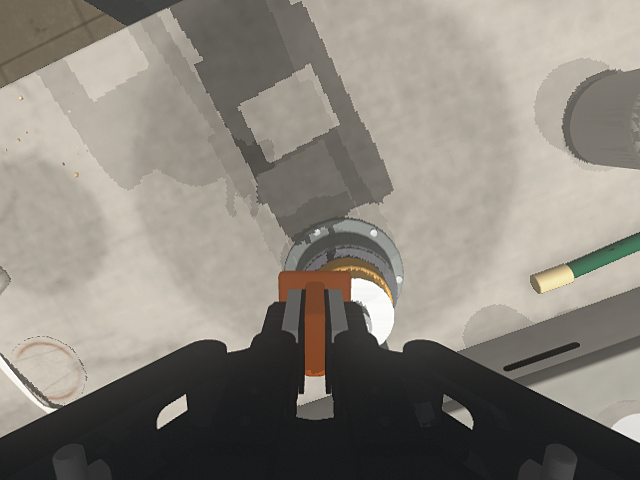

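The wrist view shows the clip held square, with its plate's back edge at row 271 and columns 279–351. The grinder at about (345,290) is partly hidden by the gripper, so I'll shift for a clear view.

creep_tool(
  moves=[
    [0, [-0.02, -0.03, 0], [0, 0, 0]],
    [0, [-0.02, -0.03, 0], [0, 0, 0]],
    [0, [-0.02, -0.03, 0], [0, 0, 0]],
    [0, [0, 0, 0], [0, 0, 0]],
    [0, [0, 0, 0], [0, 0, 0]],
  ],
)

```text
time: 6.75
tool_pos: [0.5218, 0.0048, 0.2435]
tcp_rot: [180.0, -0.0, 158.0]
wrist_force: [-0.6, 0.5, -1.0]
width: 0.0068
grip_force: 60.4
```

Run:
```python
from h import *
r.camera("wrist");c=cam("wrist");s=r.get_state();print(s["tool_pos"],s["tcp_rot"],s["time"],s["wrist_force"])
np.savez("w3.npz",**{k:c[k] for k in("img","R","o","fx","fy","cx","cy","k1")})
print(px(c,[.5755,.1139,0]))
u,v=px(c,[.5755,.1139,.05]).astype(int)
g=c["img"][max(0,v-100):v+100,u-100:u+100];print(max(0,v-100),u-100)
cv2.imwrite("pics/w3.png",cv2.resize(g,None,fx=3,fy=3,interpolation=2)[:,:,::-1])
```

```text
[0.5215238  0.00653635 0.24353383] [ 1.79987557e+02 -4.60494406e-02  1.58190681e+02] 6.85 [-0.81110055  0.07490471 -1.23010574]
[433.4878552  218.51267672]
129 350
```

View pics/w3.png

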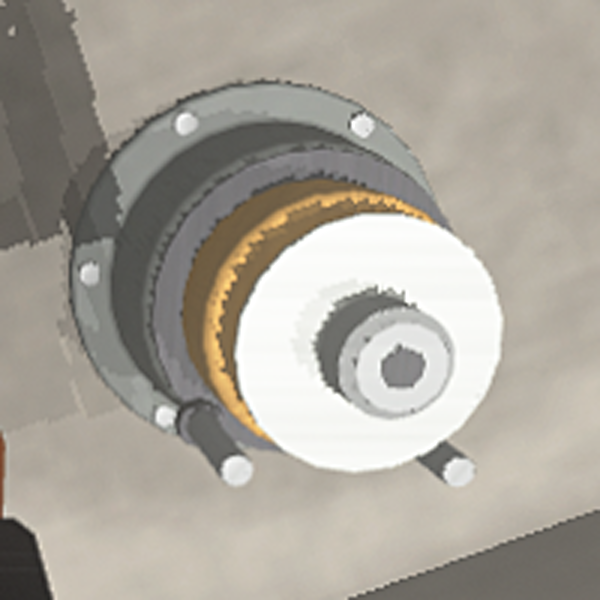

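The view shows the stud tops at full-picture pixels (428.7,285.7) and (503,286). The white washer's centre is near (473,243) and the hex socket is at (484,251). All of it is clear of the gripper.

Run:
```python
from h import *
c=dict(np.load("w3.npz"))
im=c["img"].astype(int)
s1=plane(c,(350+236.5/3,129+469.5/3),.098);s2=plane(c,(350+459/3,129+470.5/3),.098)  # y-, y+ 
print("studs",s1,s2,"sep",np.linalg.norm(s1-s2))
d=(s2-s1)[:2];d/=np.linalg.norm(d);yaw=np.degrees(np.arctan2(-d[0],d[1]));x=np.array([d[1],-d[0]])
ax=(s1+s2)[:2]/2-.035*x;print("yaw",yaw,"axis from studs",ax)
m=((im.min(2)>225)).astype(np.uint8);k,l,st,ce=cv2.connectedComponentsWithStats(m)
i=1+np.argmax(st[1:,4]*((ce[1:,0]>400)&(ce[1:,1]>180)&(ce[1:,1]<300)));print(st[i])
cn=max(cv2.findContours((l==i).astype(np.uint8),0,1)[0],key=cv2.contourArea)
hull=cv2.convexHull(cn)[:,0].astype(float)
# washer: convex outline on plane z; choose z giving 68 mm dia
for z in np.arange(.075,.106,.005):
    P=np.array([plane(c,p,z)[:2] for p in hull]).astype(np.float32)
    (a,b),D,_=cv2.fitEllipse(P);print("z %.3f"%z,"c",round(a,4),round(b,4),"D",np.round(D,4),"socket(z+20)",plane(c,(350+403/3,129+367/3),z+.02)[:2].round(4))
```

```text
studs [0.59657258 0.07311991 0.098     ] [0.61908365 0.12803826 0.098     ] sep 0.05935296106677706
yaw -22.28875552680862 axis from studs [0.57544317 0.1138537 ]
[ 429  201   88   85 4286]
z 0.075 c 0.5859 0.1215 D [0.0732 0.0733] socket(z+20) [0.5871 0.1227]
z 0.080 c 0.5839 0.1201 D [0.072  0.0721] socket(z+20) [0.585  0.1211]
z 0.085 c 0.5819 0.1186 D [0.0708 0.071 ] socket(z+20) [0.5828 0.1195]
z 0.090 c 0.5799 0.1171 D [0.0697 0.0698] socket(z+20) [0.5806 0.1179]
z 0.095 c 0.5779 0.1157 D [0.0685 0.0686] socket(z+20) [0.5784 0.1163]
z 0.100 c 0.5759 0.1142 D [0.0673 0.0674] socket(z+20) [0.5763 0.1147]
z 0.105 c 0.5738 0.1127 D [0.0662 0.0663] socket(z+20) [0.5741 0.1131]
```

Create g.py:
```python
from h import *
AX=np.array([.5754,.1138]);Y=np.radians(-22.1);X=np.array([np.cos(Y),np.sin(Y)]);N=np.array([-X[1],X[0]])
def rep(bx=.0343,bz=.012):
    s=r.get_state();p=np.array(s["tool_pos"]);Rt=R.from_euler('xyz',s["tcp_rot"],degrees=True)
    b=p+Rt.apply([-bx,0,bz]);e=b[:2]-AX
    f=np.array(s["wrist_force"]);print("t",s["time"],"bore x,y,z mm",(1000*np.r_[e@X,e@N,b[2]]).round(2),"rot",np.round(s["tcp_rot"],2),"F x,y,z",np.r_[f[:2]@X,f[:2]@N,f[2]].round(1))
    return s,p,Rt
```

Run:
```python
from g import *
c=dict(np.load("w2.npz"));im=c["img"]
m=orange(c,(3,150,60),(17,255,255));col=np.nonzero(m[:,340])[0];col=col[col>250];print("back row",col.min(), "row277 cols",np.nonzero(m[277])[0][[0,-1]])
Rt=R.from_euler('xyz',[-180,-.045,158.1],degrees=True);tp=np.array([.4992,.1122,.2433])
for uv in((281,col.min()-.5),(348,col.min()-.5)):print("back edge in tool",Rt.inv().apply(plane(c,uv,.2433-.006)-tp))
s,p,Rt=rep()
for gx,z in((-.029,.138),):
    t=np.r_[AX+X*(gx-.0343),z+.012];print("move tool",Rt.inv().apply(t-p))
```

```text
back row 272 row277 cols [278 350]
back edge in tool [ 0.01488421 -0.01377669  0.00601169]
back edge in tool [0.01497137 0.01330067 0.00601176]
t 6.85 bore x,y,z mm [  24.73 -119.48  231.51] rot [ 1.7999e+02 -5.0000e-02  1.5819e+02] F x,y,z [-0.8 -0.2 -1.2]
move tool [0.05305443 0.11990314 0.09360254]
```

creep_tool(
  moves=[
    [0, [0.0133, 0.03, 0], [0, 0, 0]],
    [0, [0.0133, 0.03, 0], [0, 0, 0]],
    [0, [0.0133, 0.03, 0], [0, 0, 0]],
    [0, [0.0133, 0.03, 0], [0, 0, 0]],
    [0, [0, 0, 0.03], [0, 0, 0]],
    [0, [0, 0, 0.03], [0, 0, 0]],
    [0, [0, 0, 0.02], [0, 0, 0]],
    [0, [0, 0, 0], [0, 0, 0]],
  ],
)

```text
time: 7.52
tool_pos: [0.5129, 0.1386, 0.1581]
tcp_rot: [-179.7, -0.5, 158.4]
wrist_force: [-0.4, 0.2, -1.8]
width: 0.007
grip_force: 60.5
```

creep_tool(
  moves=[
    [0, [0, 0, 0], [0, 0, 0]],
    [0, [0, 0, 0], [0, 0, 0]],
  ],
)

```text
time: 7.68
tool_pos: [0.5177, 0.1383, 0.1655]
tcp_rot: [179.9, 0.1, 158.2]
wrist_force: [-0.1, 0.8, -0.3]
width: 0.0069
grip_force: 60.5
```

Run:
```python
from g import *
s,p,Rt=rep();t=np.r_[AX+X*(-.029-.0343),.107+.012];print("move tool",Rt.inv().apply(t-p))
r.camera("top");rep()
c=cam("scene");u,v=px(c,[.56,.12,.1]).astype(int);cv2.imwrite("pics/s2.png",cv2.resize(c["img"][v-50:v+50,u-60:u+60],None,fx=6,fy=6,interpolation=2)[:,:,::-1]);rep()
```

```text
t 7.6833 bore x,y,z mm [-28.37   1.19 153.52] rot [1.7993e+02 1.1000e-01 1.5823e+02] F x,y,z [-0.4  0.7 -0.3]
move tool [ 0.00070184 -0.00103619  0.04645261]
t 7.7333 bore x,y,z mm [-27.82   1.22 154.26] rot [179.89   0.18 158.2 ] F x,y,z [-0.2  0.2 -0.3]
t 7.7833 bore x,y,z mm [-27.62   1.11 154.43] rot [179.88   0.2  158.18] F x,y,z [ 0.3  0.2 -0. ]
```

View pics/s2.png

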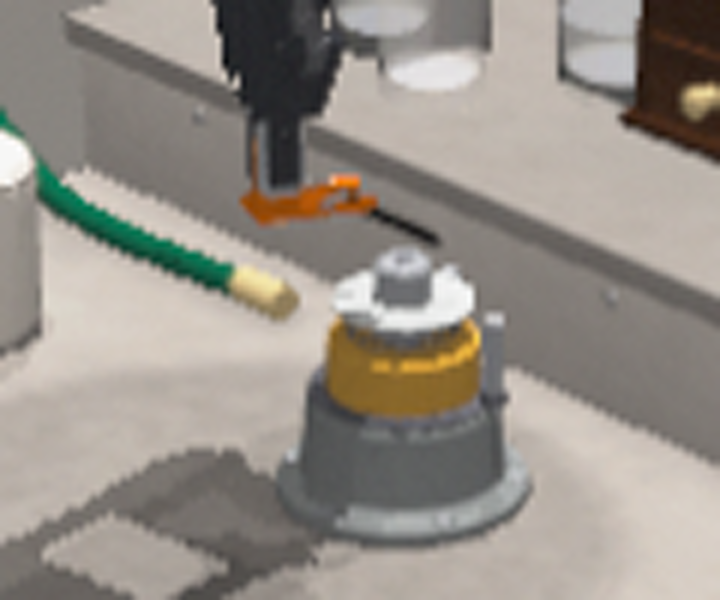

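The scene view shows the clip level at the gripper, about 45 mm above the washer and just in front of the spindle head, mouth towards it.

creep_tool(
  moves=[
    [0, [0.0007, -0.001, 0.015], [0, 0, 0.25]],
    [0, [0.0005, 0, 0.015], [0, 0, 0]],
    [0, [0, 0, 0.01], [0, 0, 0]],
    [0, [0, 0, 0], [0, 0, 0]],
    [0, [0, 0, 0], [0, 0, 0]],
    [0, [0, 0, 0], [0, 0, 0]],
  ],
)

```text
time: 8.28
tool_pos: [0.5163, 0.1371, 0.1251]
tcp_rot: [179.9, 0.1, 157.9]
wrist_force: [0.6, 0.8, -0.5]
width: 0.007
grip_force: 60.5
```

Run:
```python
from g import *
for i in range(4):rep();r.camera("top")
```

```text
t 8.2833 bore x,y,z mm [-29.18  -0.58 113.14] rot [1.7994e+02 9.0000e-02 1.5790e+02] F x,y,z [ 0.3  0.9 -0.5]
t 8.3333 bore x,y,z mm [-29.07  -0.51 113.31] rot [1.7993e+02 1.1000e-01 1.5790e+02] F x,y,z [ 0.5 -0.2  0.4]
t 8.3833 bore x,y,z mm [-29.12  -0.54 113.22] rot [1.7994e+02 1.1000e-01 1.5790e+02] F x,y,z [ 0.1  0.5 -1.1]
t 8.4333 bore x,y,z mm [-29.2  -0.6 113.1] rot [1.7994e+02 1.0000e-01 1.5790e+02] F x,y,z [ 0.9  0.  -0.5]
```

creep_tool(
  moves=[
    [0, [0, 0.0005, 0.003], [0, 0, 0]],
    [0, [0, 0, 0.003], [0, 0, 0]],
    [0, [0, 0, 0.002], [0, 0, 0]],
    [0, [0, 0, 0.001], [0, 0, 0]],
    [0, [0, 0, 0], [0, 0, 0]],
    [0, [0, 0, 0], [0, 0, 0]],
  ],
)

```text
time: 8.98
tool_pos: [0.5156, 0.1375, 0.1146]
tcp_rot: [-180.0, -0.0, 157.9]
wrist_force: [-0.0, -0.6, -1.0]
width: 0.0068
grip_force: 60.5
```

creep_tool(
  moves=[
    [0, [0, 0, 0.001], [0, 0, 0]],
    [0, [0, 0, 0.001], [0, 0, 0]],
    [0, [0, 0, 0], [0, 0, 0]],
    [0, [0, 0, 0], [0, 0, 0]],
  ],
)

```text
time: 9.32
tool_pos: [0.5161, 0.1376, 0.1134]
tcp_rot: [180.0, 0.0, 157.9]
wrist_force: [-0.7, 0.3, 1.5]
width: 0.0068
grip_force: 60.9
```

Run:
```python
from g import *
for i in range(3):rep();r.camera("top")
```

```text
t 9.3167 bore x,y,z mm [-29.61  -0.27 101.46] rot [1.7997e+02 4.0000e-02 1.5791e+02] F x,y,z [-0.8  0.   1.5]
t 9.3667 bore x,y,z mm [-29.59  -0.26 101.46] rot [1.7997e+02 5.0000e-02 1.5791e+02] F x,y,z [-1.6  0.5  2.8]
t 9.4167 bore x,y,z mm [-29.61  -0.25 101.41] rot [1.7997e+02 5.0000e-02 1.5791e+02] F x,y,z [-0.9 -0.3  2.6]
```

creep_tool(
  moves=[
    [0, [0, 0, 0.001], [0, 0, 0]],
    [0, [0, 0, 0.001], [0, 0, 0]],
    [0, [0, 0, 0], [0, 0, 0]],
    [0, [0, 0, 0], [0, 0, 0]],
  ],
)

```text
time: 9.8
tool_pos: [0.5161, 0.1376, 0.1114]
tcp_rot: [180.0, 0.0, 157.9]
wrist_force: [-2.0, 0.5, 5.6]
width: 0.0068
grip_force: 61.3
```

Run:
```python
from g import *
for i in range(4):rep();r.camera("top")
```

```text
t 9.8 bore x,y,z mm [-29.61  -0.24  99.39] rot [1.7997e+02 4.0000e-02 1.5791e+02] F x,y,z [-2.  -0.3  5.6]
t 9.85 bore x,y,z mm [-29.59  -0.24  99.45] rot [1.7997e+02 5.0000e-02 1.5791e+02] F x,y,z [-1.8 -0.   5.5]
t 9.9 bore x,y,z mm [-29.61  -0.24  99.43] rot [1.7997e+02 4.0000e-02 1.5791e+02] F x,y,z [-0.3 -0.8  5.1]
t 9.95 bore x,y,z mm [-29.61  -0.23  99.42] rot [1.7997e+02 4.0000e-02 1.5791e+02] F x,y,z [-0.2 -0.2  5.2]
```

creep_tool(
  moves=[
    [0, [0, 0, 0.001], [0, 0, 0]],
    [0, [0, 0, 0.001], [0, 0, 0]],
    [0, [0, 0, 0], [0, 0, 0]],
    [0, [-0.002, 0, 0], [0, 0, 0]],
    [0, [-0.002, 0, 0], [0, 0, 0]],
    [0, [0, 0, 0], [0, 0, 0]],
    [0, [0, 0, 0], [0, 0, 0]],
  ],
)

```text
time: 10.58
tool_pos: [0.5203, 0.1362, 0.1101]
tcp_rot: [179.9, 0.1, 157.9]
wrist_force: [-1.8, -0.5, 6.4]
width: 0.0068
grip_force: 61.7
```

Run:
```python
from g import *
for i in range(4):rep();r.camera("top")
```

```text
t 10.5833 bore x,y,z mm [-2.514e+01  8.000e-02  9.813e+01] rot [1.7993e+02 1.0000e-01 1.5791e+02] F x,y,z [-1.5 -1.2  6.4]
t 10.6333 bore x,y,z mm [-2.517e+01  7.000e-02  9.812e+01] rot [1.7993e+02 1.0000e-01 1.5791e+02] F x,y,z [-1.8 -0.   6.8]
t 10.6833 bore x,y,z mm [-2.513e+01  6.000e-02  9.815e+01] rot [1.7993e+02 1.0000e-01 1.5791e+02] F x,y,z [-0.8  0.5  7.4]
t 10.7333 bore x,y,z mm [-2.516e+01  7.000e-02  9.814e+01] rot [1.7993e+02 1.0000e-01 1.5791e+02] F x,y,z [-1.   0.3  7.7]
```

creep_tool(
  moves=[
    [0, [0, 0, 0.0008], [0, 0, 0]],
    [0, [0, 0, 0], [0, 0, 0]],
    [0, [-0.0015, 0, 0], [0, 0, 0]],
    [0, [-0.0015, 0, 0], [0, 0, 0]],
    [0, [0, 0, 0], [0, 0, 0]],
    [0, [0, 0, 0], [0, 0, 0]],
  ],
)

```text
time: 11.28
tool_pos: [0.5231, 0.1352, 0.1095]
tcp_rot: [179.9, 0.1, 157.9]
wrist_force: [-2.6, 0.2, 8.2]
width: 0.0067
grip_force: 61.8
```

Run:
```python
from g import *
for i in range(4):rep();r.camera("top")
```

```text
t 11.2833 bore x,y,z mm [-22.16   0.18  97.55] rot [1.7992e+02 1.0000e-01 1.5791e+02] F x,y,z [-2.5 -0.7  8.2]
t 11.3333 bore x,y,z mm [-22.18   0.14  97.53] rot [1.7992e+02 1.0000e-01 1.5791e+02] F x,y,z [-2.6 -0.4  9.3]
t 11.3833 bore x,y,z mm [-22.16   0.18  97.58] rot [1.7992e+02 1.0000e-01 1.5791e+02] F x,y,z [-1.7 -0.6  8. ]
t 11.4333 bore x,y,z mm [-22.17   0.17  97.57] rot [1.7992e+02 1.0000e-01 1.5791e+02] F x,y,z [-2.3 -1.   8. ]
```

creep_tool(
  moves=[
    [0, [-0.0015, 0, 0], [0, 0, 0]],
    [0, [-0.0015, 0, 0], [0, 0, 0]],
    [0, [0, 0, 0], [0, 0, 0]],
    [0, [0, 0, 0], [0, 0, 0]],
  ],
)

```text
time: 11.82
tool_pos: [0.5259, 0.1341, 0.1095]
tcp_rot: [179.9, 0.1, 157.9]
wrist_force: [-1.8, 0.1, 8.0]
width: 0.0069
grip_force: 61.8
```

Run:
```python
from g import *
for i in range(4):rep();r.camera("top")
```

```text
t 11.8167 bore x,y,z mm [-19.2    0.16  97.53] rot [1.7992e+02 9.0000e-02 1.5790e+02] F x,y,z [-1.7 -0.6  8. ]
t 11.8667 bore x,y,z mm [-19.17   0.17  97.58] rot [1.7992e+02 1.0000e-01 1.5790e+02] F x,y,z [-2.2  0.7  7.8]
t 11.9167 bore x,y,z mm [-19.2    0.19  97.56] rot [1.7992e+02 1.0000e-01 1.5791e+02] F x,y,z [-1.6  0.3  7.8]
t 11.9667 bore x,y,z mm [-19.21   0.17  97.55] rot [1.7992e+02 9.0000e-02 1.5791e+02] F x,y,z [-1.5  1.   7.6]
```

creep_tool(
  moves=[
    [0, [-0.0015, 0, 0], [0, 0, 0]],
    [0, [-0.0015, 0, 0], [0, 0, 0]],
    [0, [0, 0, 0], [0, 0, 0]],
    [0, [0, 0, 0], [0, 0, 0]],
  ],
)

```text
time: 12.35
tool_pos: [0.5286, 0.1329, 0.1095]
tcp_rot: [179.9, 0.1, 157.9]
wrist_force: [-2.3, 0.6, 8.0]
width: 0.0066
grip_force: 61.9
```

Run:
```python
from g import *
for i in range(4):rep();r.camera("top")
```

```text
t 12.35 bore x,y,z mm [-16.21   0.16  97.54] rot [1.7992e+02 9.0000e-02 1.5790e+02] F x,y,z [-2.3 -0.3  8. ]
t 12.4 bore x,y,z mm [-16.2    0.15  97.55] rot [1.7992e+02 9.0000e-02 1.5790e+02] F x,y,z [-2.4  0.4  8.9]
t 12.45 bore x,y,z mm [-16.21   0.19  97.57] rot [1.7992e+02 9.0000e-02 1.5791e+02] F x,y,z [-2.5  0.2  8. ]
t 12.5 bore x,y,z mm [-16.22   0.17  97.57] rot [1.7992e+02 9.0000e-02 1.5791e+02] F x,y,z [-2.9 -0.1  7.5]
```

creep_tool(
  moves=[
    [0, [-0.001, 0, 0], [0, 0, 0]],
    [0, [-0.001, 0, 0], [0, 0, 0]],
    [0, [0, 0, 0], [0, 0, 0]],
    [0, [0, 0, 0], [0, 0, 0]],
  ],
)

```text
time: 12.88
tool_pos: [0.5302, 0.1322, 0.1094]
tcp_rot: [179.9, 0.0, 157.9]
wrist_force: [-3.4, 1.4, 8.3]
width: 0.0067
grip_force: 61.9
```

Run:
```python
from g import *
for i in range(2):rep();r.camera("top")
```

```text
t 12.8833 bore x,y,z mm [-1.450e+01  7.000e-02  9.739e+01] rot [1.7994e+02 5.0000e-02 1.5790e+02] F x,y,z [-3.7 -0.   8.3]
t 12.9333 bore x,y,z mm [-1.45e+01  7.00e-02  9.74e+01] rot [1.7994e+02 5.0000e-02 1.5790e+02] F x,y,z [-2.8 -0.3  8.5]
```

creep_tool(
  moves=[
    [0, [-0.001, 0, 0], [0, 0, 0]],
    [0, [-0.001, 0, 0], [0, 0, 0]],
    [0, [0, 0, 0], [0, 0, 0]],
    [0, [0, 0, 0], [0, 0, 0]],
  ],
)

```text
time: 13.32
tool_pos: [0.5311, 0.1318, 0.1089]
tcp_rot: [180.0, -0.1, 157.9]
wrist_force: [-6.2, 3.0, 8.4]
width: 0.0071
grip_force: 61.9
```

Run:
```python
from g import *
for i in range(2):rep();r.camera("top")
```

```text
t 13.3167 bore x,y,z mm [-1.355e+01 -4.000e-02  9.689e+01] rot [ 1.7997e+02 -1.0000e-01  1.5791e+02] F x,y,z [-6.9  0.4  8.4]
t 13.3667 bore x,y,z mm [-1.351e+01 -5.000e-02  9.692e+01] rot [ 1.7997e+02 -9.0000e-02  1.5790e+02] F x,y,z [-5.3  0.9  9. ]
```

creep_tool(
  moves=[
    [0, [-0.001, 0, -0.0005], [0, 0, 0]],
    [0, [-0.001, 0, 0], [0, 0, 0]],
    [0, [0, 0, 0], [0, 0, 0]],
  ],
)

```text
time: 13.67
tool_pos: [0.5324, 0.1311, 0.1091]
tcp_rot: [180.0, -0.2, 157.9]
wrist_force: [-6.1, 3.2, 8.1]
width: 0.0067
grip_force: 61.9
```

Run:
```python
from g import *
for i in range(2):rep();r.camera("top")
```

```text
t 13.6667 bore x,y,z mm [-12.09  -0.12  96.99] rot [179.99  -0.18 157.9 ] F x,y,z [-6.8  0.7  8.1]
t 13.7167 bore x,y,z mm [-12.1   -0.12  96.99] rot [ 1.7998e+02 -1.7000e-01  1.5791e+02] F x,y,z [-7.1 -0.5  9.3]
```

creep_tool(
  moves=[
    [0, [-0.001, 0, -0.0003], [0, 0, 0]],
    [0, [0, 0, 0], [0, 0, 0]],
    [0, [0, 0, 0], [0, 0, 0]],
  ],
)

```text
time: 14.02
tool_pos: [0.5332, 0.1308, 0.1093]
tcp_rot: [180.0, -0.2, 157.9]
wrist_force: [-6.3, 1.7, 7.4]
width: 0.0065
grip_force: 61.9
```

Run:
```python
from g import *
for i in range(2):rep();r.camera("top")
```

```text
t 14.0167 bore x,y,z mm [-11.23  -0.12  97.19] rot [179.99  -0.18 157.91] F x,y,z [-6.5 -0.9  7.4]
t 14.0667 bore x,y,z mm [-11.24  -0.15  97.17] rot [179.99  -0.19 157.91] F x,y,z [-7.6  0.2  8.5]
```

creep_tool(
  moves=[
    [0, [-0.001, 0, 0], [0, 0, 0]],
    [0, [-0.001, 0, 0], [0, 0, 0]],
    [0, [0, 0, 0], [0, 0, 0]],
  ],
)

```text
time: 14.37
tool_pos: [0.5353, 0.1299, 0.1093]
tcp_rot: [180.0, -0.2, 157.9]
wrist_force: [-5.2, 1.3, 7.3]
width: 0.007
grip_force: 61.8
```

Run:
```python
from g import *
for i in range(2):rep();r.camera("top")
```

```text
t 14.3667 bore x,y,z mm [-8.99 -0.13 97.19] rot [ 1.7998e+02 -1.6000e-01  1.5790e+02] F x,y,z [-5.3 -0.8  7.3]
t 14.4167 bore x,y,z mm [-8.98 -0.13 97.22] rot [ 1.7999e+02 -1.5000e-01  1.5791e+02] F x,y,z [-5.3 -2.   7.9]
```

creep_tool(
  moves=[
    [0, [-0.001, 0, 0], [0, 0, 0]],
    [0, [-0.001, 0, 0], [0, 0, 0]],
    [0, [0, 0, 0], [0, 0, 0]],
  ],
)

```text
time: 14.72
tool_pos: [0.5377, 0.129, 0.1096]
tcp_rot: [180.0, -0.1, 157.9]
wrist_force: [-3.2, 1.6, 7.5]
width: 0.0067
grip_force: 61.7
```

Run:
```python
from g import *
for i in range(2):rep();r.camera("top")
```

```text
t 14.7167 bore x,y,z mm [-6.310e+00 -9.000e-02  9.753e+01] rot [ 1.7997e+02 -6.0000e-02  1.5791e+02] F x,y,z [-3.6  0.3  7.5]
t 14.7667 bore x,y,z mm [-6.26 -0.1  97.55] rot [ 1.7997e+02 -5.0000e-02  1.5791e+02] F x,y,z [-4.5 -0.1  7.6]
```

Past the peak; it is now pulling in. Continue gently.

creep_tool(
  moves=[
    [0, [-0.001, 0, 0.0002], [0, 0, 0]],
    [0, [-0.001, 0, 0], [0, 0, 0]],
    [0, [0, 0, 0], [0, 0, 0]],
  ],
)

```text
time: 15.07
tool_pos: [0.5403, 0.128, 0.1097]
tcp_rot: [180.0, 0.0, 157.9]
wrist_force: [-1.9, 0.6, 6.4]
width: 0.0069
grip_force: 61.7
```

Run:
```python
from g import *
for i in range(2):rep();r.camera("top")
```

```text
t 15.0667 bore x,y,z mm [-3.560e+00 -2.000e-02  9.775e+01] rot [1.7995e+02 4.0000e-02 1.5791e+02] F x,y,z [-2.  -0.2  6.4]
t 15.1167 bore x,y,z mm [-3.520e+00 -5.000e-02  9.774e+01] rot [1.7995e+02 4.0000e-02 1.5790e+02] F x,y,z [-1.9 -0.6  7.5]
```

creep_tool(
  moves=[
    [0, [-0.001, 0, 0.0002], [0, 0, 0]],
    [0, [-0.001, 0, 0], [0, 0, 0]],
    [0, [0, 0, 0], [0, 0, 0]],
  ],
)

```text
time: 15.42
tool_pos: [0.5425, 0.1272, 0.1097]
tcp_rot: [179.9, 0.1, 157.9]
wrist_force: [-1.7, -0.2, 7.2]
width: 0.0069
grip_force: 61.7
```

Run:
```python
from g import *
for i in range(2):rep();r.camera("top")
```

```text
t 15.4167 bore x,y,z mm [-1.22 -0.   97.79] rot [1.7994e+02 8.0000e-02 1.5790e+02] F x,y,z [-1.5 -0.8  7.2]
t 15.4667 bore x,y,z mm [-1.2  -0.   97.79] rot [1.7994e+02 9.0000e-02 1.5790e+02] F x,y,z [-1.6 -1.   7.6]
```

creep_tool(
  moves=[
    [0, [-0.001, 0, 0], [0, 0, 0]],
    [0, [0, 0, 0], [0, 0, 0]],
    [0, [0, 0, 0], [0, 0, 0]],
  ],
)

```text
time: 15.77
tool_pos: [0.5432, 0.1268, 0.1097]
tcp_rot: [179.9, 0.1, 157.9]
wrist_force: [-2.0, 0.9, 7.8]
width: 0.0065
grip_force: 61.8
```

Run:
```python
from g import *
for i in range(2):rep();r.camera("top")
```

```text
t 15.7667 bore x,y,z mm [-4.200e-01 -2.000e-02  9.776e+01] rot [1.7995e+02 6.0000e-02 1.5791e+02] F x,y,z [-2.2  0.1  7.8]
t 15.8167 bore x,y,z mm [-4.200e-01 -2.000e-02  9.777e+01] rot [1.7995e+02 6.0000e-02 1.5791e+02] F x,y,z [-2.7 -0.3  8. ]
```

creep_tool(
  moves=[
    [0, [-0.0007, 0, 0], [0, 0, 0]],
    [0, [0, 0, 0], [0, 0, 0]],
    [0, [0, 0, 0], [0, 0, 0]],
  ],
)

```text
time: 16.12
tool_pos: [0.5434, 0.1267, 0.1096]
tcp_rot: [180.0, -0.0, 157.9]
wrist_force: [-4.0, 1.3, 8.3]
width: 0.0068
grip_force: 61.8
```

Run:
```python
from g import *
for i in range(2):rep();r.camera("top")
```

```text
t 16.1167 bore x,y,z mm [-1.800e-01 -3.000e-02  9.762e+01] rot [ 1.7996e+02 -1.0000e-02  1.5790e+02] F x,y,z [-4.2 -0.4  8.3]
t 16.1667 bore x,y,z mm [-1.900e-01 -1.000e-02  9.761e+01] rot [179.96  -0.   157.91] F x,y,z [-3.9 -1.1  8.3]
```

Push is rising steeply. One or two more nudges to confirm the stop.

creep_tool(
  moves=[
    [0, [-0.001, 0, 0], [0, 0, 0]],
    [0, [0, 0, 0], [0, 0, 0]],
    [0, [0, 0, 0], [0, 0, 0]],
  ],
)

```text
time: 16.47
tool_pos: [0.5436, 0.1267, 0.1094]
tcp_rot: [180.0, -0.1, 157.9]
wrist_force: [-5.8, 1.8, 10.7]
width: 0.0072
grip_force: 62.0
```

Run:
```python
from g import *
for i in range(2):rep();r.camera("top")
```

```text
t 16.4667 bore x,y,z mm [-9.000e-02 -1.000e-02  9.733e+01] rot [ 1.7997e+02 -1.3000e-01  1.5790e+02] F x,y,z [-6.1 -0.5 10.7]
t 16.5167 bore x,y,z mm [-6.000e-02 -1.000e-02  9.736e+01] rot [ 1.7997e+02 -1.2000e-01  1.5790e+02] F x,y,z [-6.4 -0.2  9.4]
```

creep_tool(
  moves=[
    [0, [-0.001, 0, 0], [0, 0, 0]],
    [0, [0, 0, 0], [0, 0, 0]],
    [0, [0, 0, 0], [0, 0, 0]],
  ],
)

```text
time: 16.82
tool_pos: [0.5437, 0.1267, 0.1092]
tcp_rot: [180.0, -0.3, 157.9]
wrist_force: [-9.0, 3.7, 10.1]
width: 0.0069
grip_force: 62.2
```

Run:
```python
from g import *
for i in range(2):rep();r.camera("top")
```

```text
t 16.8167 bore x,y,z mm [ 1.000e-02 -2.000e-02  9.703e+01] rot [179.98  -0.25 157.9 ] F x,y,z [-9.8  0.  10.1]
t 16.8667 bore x,y,z mm [ 1.000e-02 -3.000e-02  9.703e+01] rot [179.99  -0.25 157.9 ] F x,y,z [-9.  -0.1  9.8]
```

creep_tool(
  moves=[
    [0, [0.001, 0, -0.0005], [0, 0, 0]],
    [0, [0.001, 0, -0.0005], [0, 0, 0]],
    [0, [0, 0, 0], [0, 0, 0]],
    [0, [0, 0, 0], [0, 0, 0]],
  ],
)

```text
time: 17.25
tool_pos: [0.5435, 0.1267, 0.1104]
tcp_rot: [180.0, 0.0, 157.9]
wrist_force: [-2.9, 0.6, 5.9]
width: 0.0069
grip_force: 61.6
```

Run:
```python
from g import *
for i in range(3):rep();r.camera("top")
```

```text
t 17.25 bore x,y,z mm [-1.400e-01 -1.000e-02  9.844e+01] rot [1.7995e+02 2.0000e-02 1.5791e+02] F x,y,z [-2.9 -0.5  5.9]
t 17.3 bore x,y,z mm [-0.14 -0.   98.43] rot [1.7995e+02 1.0000e-02 1.5791e+02] F x,y,z [-2.8  0.8  6.6]
t 17.35 bore x,y,z mm [-1.100e-01  1.000e-02  9.844e+01] rot [1.7995e+02 1.0000e-02 1.5791e+02] F x,y,z [-2.9 -0.4  7.1]
```

creep_tool(
  moves=[
    [0, [0.0003, 0, -0.0005], [0, 0, 0]],
    [0, [0.0003, 0, -0.0005], [0, 0, 0]],
    [0, [0, 0, 0], [0, 0, 0]],
    [0, [0, 0, 0], [0, 0, 0]],
  ],
)

```text
time: 17.73
tool_pos: [0.5433, 0.1267, 0.1107]
tcp_rot: [179.9, 0.1, 157.9]
wrist_force: [2.0, 0.3, 2.9]
width: 0.007
grip_force: 60.9
```

Run:
```python
from g import *
for i in range(3):rep();r.camera("top")
```

```text
t 17.7333 bore x,y,z mm [-2.600e-01 -9.000e-02  9.877e+01] rot [1.7994e+02 8.0000e-02 1.5791e+02] F x,y,z [1.7 1.1 2.9]
t 17.7833 bore x,y,z mm [-0.24 -0.11 98.75] rot [1.7995e+02 8.0000e-02 1.5790e+02] F x,y,z [2.7 2.4 3. ]
t 17.8333 bore x,y,z mm [-0.27 -0.12 98.78] rot [1.7995e+02 8.0000e-02 1.5790e+02] F x,y,z [1.5 3.  3. ]
```

creep_tool(
  moves=[
    [0, [-0.0003, 0, -0.0004], [0, 0, 0]],
    [0, [0, 0, 0], [0, 0, 0]],
    [0.03, [0, 0, 0], [0, 0, 0]],
    [0.03, [0, 0, 0], [0, 0, 0]],
    [0.03, [0, 0, 0], [0, 0, 0]],
    [0.03, [0, 0, 0], [0, 0, 0]],
  ],
)

```text
time: 18.38
tool_pos: [0.5421, 0.1263, 0.11]
tcp_rot: [-179.9, -0.1, 157.9]
wrist_force: [0.0, 0.7, -0.2]
width: 0.0302
grip_force: 0.0
```

Run:
```python
from g import *
for i in range(2):s,_,_=rep();print(s["width"],s["grip_force"]);r.camera("top")
```

```text
t 18.3833 bore x,y,z mm [-1.3  -1.01 97.96] rot [-1.7993e+02 -1.1000e-01  1.5791e+02] F x,y,z [-0.3  0.7 -0.2]
0.030173966050762804 0.0
t 18.4333 bore x,y,z mm [-1.11 -0.9  98.15] rot [-1.7994e+02 -8.0000e-02  1.5790e+02] F x,y,z [ 0.4  0.3 -0.6]
0.029880769058238894 0.0
```

creep_tool(
  moves=[
    [0.04, [0, 0, -0.008], [0, 0, 0]],
    [0.04, [0, 0, -0.015], [0, 0, 0]],
    [0.04, [0, 0, -0.025], [0, 0, 0]],
    [0.04, [0.02, 0, -0.03], [0, 0, 0]],
    [0.04, [0.03, 0, -0.025], [0, 0, 0]],
    [0.04, [0.03, 0, -0.02], [0, 0, 0]],
    [0.04, [0.03, 0, 0], [0, 0, 0]],
    [0.04, [0, 0, 0], [0, 0, 0]],
  ],
)

```text
time: 19.15
tool_pos: [0.4387, 0.1694, 0.2365]
tcp_rot: [179.8, 0.1, 158.1]
wrist_force: [-0.3, 0.0, -0.4]
width: 0.0401
grip_force: 0.0
```

Run:
```python
from h import *
r.camera("wrist");a=cam("top");b=cam("scene")
c1=px(a,[.56,.12,.1]).astype(int);c2=px(b,[.56,.12,.1]).astype(int)
f=lambda c,p:cv2.resize(c["img"][p[1]-50:p[1]+50,p[0]-33:p[0]+33],None,fx=6,fy=6,interpolation=2)[:,:,::-1]
cv2.imwrite("pics/end.png",cv2.resize(np.hstack([f(a,c1),f(b,c2)]),(780,590)))
```

```text
(no output)
```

View pics/end.png

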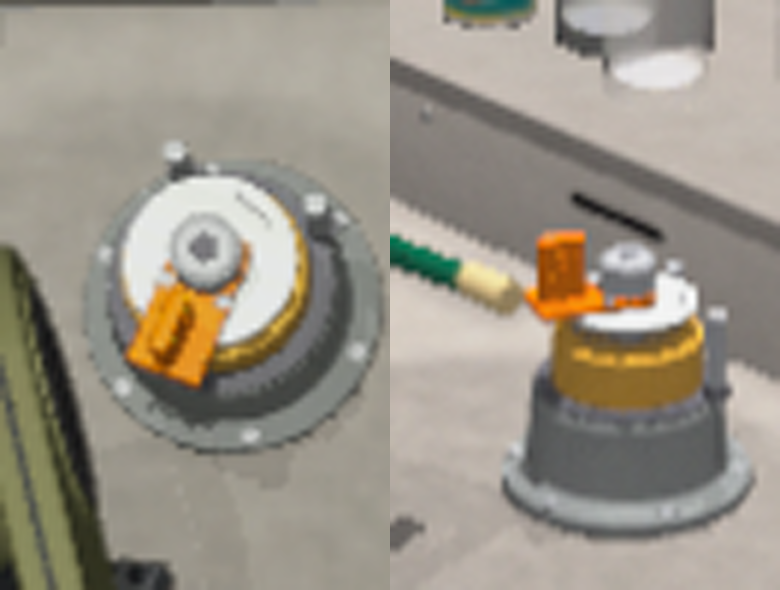

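Both views show the clip under the spindle head, level on the washer and clear of the gripper.

```bash
python3 -c "
from station import r
print(r.sign_off())"
```

```text
the job is handed in; nothing more can be done
None
```

The job is handed in: the clip went into the groove to its end stop, I let it go, and the last pictures show it level under the spindle head with the arm clear; no verdict was printed.

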